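# Load a laboratory mill, snap its lid shut and start it

## Robot

A 7-joint arm with a two-finger parallel gripper is mounted at the origin on the work surface. World frame = base frame: x ahead of the robot, y to its left, z up, the work surface at z = 0. Lengths are in m, angles in rad, forces in N, time in s.
With the tool pointing down it reaches from about 0.425 to 0.925 m from the base axis. Payload 6.8 kg.
Tool frame: the origin (TCP) lies midway between the tips of the shut fingers; the grasp point (between the pads) lies 19 mm behind it (bot.pinch_z is the distance from the TCP to the grasp point, in m); z points along the fingers, y is the line along which they close (so a half turn about z gives the same grasp; the last joint's range is limited). The gripper opens to 85 mm and grips with 20 to 120 N. Pads are 22 mm wide; open, the fingers measure 114 mm over their backs; the gripper's body (76 mm by 85 mm) begins 54 mm behind the grasp point. The pads swing forward as they close: fully open they stand 13 mm farther back than shut.
Start: joints at [1.197, 0.477, 0.022, 1.555, -0.011, 1.109, -0.083], TCP at [0.177, -0.651, 0.198] pointing down, gripper open.
Joint ranges: [-2.96, 2.96], [-0.34, 2.1], [-1.41, 1.46], [0.24, 2.44], [-1.37, 4.51], [0.17, 1.92], [-2.96, 2.96]. Speed limits (rad/s): [2.39, 2.39, 3.14, 3.14, 3.14, 3.14, 3.14].

## Interface

Orientations are given as a unit quaternion [w, x, y, z].
In Python, from station import bot, imaging gives the robot as it stands. The module is installed in compiled form; this text tells all that it offers.
- The arm moves only by the tool carry_out, never from a script. Its argument "targets" is a list of rows, each a list of 5 numbers: the shift along the tool's x, y, z in cm, then the turn about the tool's z in degrees, then the opening, from -1 (shut) to 1 (fully open). In form: [[x, y, z, yaw, gripper], ...]. A call has 1 to 12 rows; each row shifts and turns the commanded pose from where the row before left it, along the tool's axes as they then stand; what a row does not reach is not made up. A row lasts 1/10 s, in which the tool goes at most 50 mm and 8.59 degrees, less where a joint would pass 70% of its speed; a pose out of reach is approached as far as the arm can. A call is refused whole if a number of a shift passes 5 or a number of a turn 8.59, either way. A call with a gripper value outside its range is refused whole. The fingers move at their own pace and stop on an object; "force" is the grip in N (left out, the last holds). Time passes only in rows, so rows that do not move let the fingers close. It gives the time, the measured TCP pose, the force, the opening and the grip force at its end, in the units of the state.
- bot.get_obs(): the state, without advancing time (a new reading comes with each control period).
- imaging.read_camera(name): name is "side" or "top"; returns the picture (420x560x3 uint8, red, green, blue); there is no depth.
- imaging.calibration(name): a dict with "fx", "fy", "cx", "cy" (pixels), "extrinsics" (4x4, takes a point from world to camera coordinates). Camera axes: x right, y up, looking along -z (the intrinsics and any distortion apply to the point x, -y, -z); pixel columns grow to the right and rows downward; lengths in m; the calibration is good to about 2 mm. A picture is of the moment at which its call begins. calibration takes no time and is no camera call.
- bot.hand_in(): hands the job in; it is judged then, once.
The state is a dict: "t": time; "q": joint angles; "joint_vel": joint speeds; "joint_torque": joint torques, N m; "eef_pos": TCP position; "tool_rot": TCP orientation; "contact_force": force on the tool from outside, world axes, zero at the start; "torque": the same for the moment, N m; "gripper_width": opening from 0.0 (shut) to 1.0 (fully open); "grasp_force": force on a finger pad.
Only numpy, scipy, OpenCV 4.12 (cv2) and the standard library are available. Lean on these libraries where they do the work, as an engineer would, in place of code of your own. Each camera call takes 0.05 s, during which the arm holds its last target. There are 200 camera calls.

## Task

Load the mill for a run: stand the squat steel jar upright in the round rubber nest on the floor of the mill's chamber, let go, then swing the hinged lid down and press its front edge until it snaps past its catch and stays fully shut. Then turn the timer knob clockwise as far as it goes, and last press the start button right down and let it come up. Leave the tall jar, the notebook and the flask where they are.

Things in the scene. Friction and masses are not known exactly. Their poses are not given: they have to be found in the camera images.
- mill: Fixed cream-coloured machine, 200 mm deep (x), 300 wide (y). Origin: centre of its underside; x to its back, y to its left seen from the front. Left: square open chamber, 166 x 166 mm inside, centred at x 0, y 55 mm, rim 125 mm high, floor 56, walls 12; lid hinged on the back rim. Right (y -150 to -40): blue deck 101 mm high, timer knob to the back, start button to the front.
- nest_seat (a point): Point on the chamber floor at the centre of the nest, a black rubber ring 5 mm high, 66 mm inside and 82 mm outside diameter, in which the jar stands. Axes as the mill's.
- lid (a joint): Lid angle in rad: 0 fully shut (lid level), about 1.6 standing upright, at most 1.95. A sprung ball catch at the middle of the front rim resists from 0.08 to 0.035 rad (about 12 N near the front edge) and then pulls the lid home; if not pressed past it, a hinge spring lifts the lid. Otherwise the lid stays about where it is put.
- lid_edge (a point): Middle of the lid's free (front) edge, on its outer face (the upper face when shut). The lid is a flat grey slab 190 x 190 x 12 mm with a 16 mm long, 60 mm wide tab on that edge. Axes: x along the lid to its hinge, y along the edge, z out of the outer face.
- lid_hinge (a point): Middle of the lid's hinge line, at the level of the lid's lower face (126 mm above the bench when shut). The hinge runs along the mill's y; axes turn with the lid.
- timer (a joint): Timer knob angle in rad: grows clockwise seen from above, from 0 to the stop at 1.6. At 0 the bar grip lies along the mill's x, its white pointer to the front.
- timer_grip (a point): Point on the knob's vertical axis, at the height to grip its bar: a black bar 42 mm long, 14 mm thick, 32 mm tall whose top is 7 mm above this point; below it a disc of 22 mm radius.
- start (a joint): Start button travel in m: 0 up, 0.006 fully pressed; springs back; about 5 N.
- start_top (a point): Centre of the top of the start button, a round white button of 14 mm radius in a black collar.
- jar: The squat steel jar to load: loose closed cylinder, 54 mm diameter, 56 mm tall (the top 12 mm, its cap, is 46 mm diameter), about 0.45 kg. Origin: centre of its underside; z up its axis.
- tall_jar: A slender steel jar, not to be used: 38 mm diameter, 98 mm tall. Origin: centre of its underside.
- notebook: A dark blue notebook lying on the bench, 150 x 210 x 18 mm. Origin: centre of its underside.
- flask: A white conical flask, 72 mm diameter, 100 mm tall. Origin: centre of its underside.
Not all that is in view belongs to the job. Leave any yellow look-alike of the jar alone.

How it is judged:
On the way, in this order (a step that is already met when the one before it is completed fails the run):
1. the squat jar stands in the nest, let go (horizontal distance between jar and nest_seat below 0.01 m and z of jar in the frame of nest_seat below 0.003 m and angle between jar's own z axis and vertical below 0.1 rad and contact force between jar and the fingers below 0.1 N and linear speed of jar below 0.02 m/s), for 0.2 s.
2. the lid is shut past its catch (value of joint lid below 0.02 rad), for 0.2 s.
3. the timer knob is turned clockwise to its stop (value of joint timer above 1.4 rad), for 0.1 s.
4. the start button is pressed (value of joint start above 0.004 m), for 0.05 s.
At the end, for the whole second after the job is handed in: The squat jar stands upright (within 0.1 rad) on the chamber floor (within 3 mm) in the nest (within 10 mm of its centre) and is at rest, the lid is shut past its catch (below 0.02 rad), the timer is at its stop (above 1.4 rad) and the start button is up again (horizontal distance between jar and nest_seat below 0.01 m and z of jar in the frame of nest_seat below 0.003 m and angle between jar's own z axis and vertical below 0.1 rad and linear speed of jar below 0.02 m/s and value of joint lid below 0.02 rad and value of joint timer above 1.4 rad and value of joint start below 0.002 m); the robot touches nothing.
It fails at once if the start button is pressed while the lid is not shut (value of joint start above 0.004 m and value of joint lid above 0.03 rad).
It fails at once if the tall jar, notebook or flask is moved by more than 30 mm or the tall jar or flask is tipped (distance of any of tall_jar, notebook, flask from where it was at the start of the episode above 0.03 m or angle between any of tall_jar, flask's own z axis and vertical above 0.5 rad).
It also fails if it takes over 64 s, if anything falls off the work surface, if the arm or the gripper's body presses on something with over 40 N, if the wrist force passes 120 N, or if a joint passes its speed limit or range.

## Working session

There is one attempt and no reset: what is moved stays moved. The work goes in short steps, Python scripts to look and compute and a tool call to move; the robot and the scene stay as the last step left them, time stands still between calls to the robot, and variables do not carry over. Pictures are saved under pics/ and viewed, at most 10 in all, crops included, and the job is handed in when it is done.

Besides the shell and the picture viewer there is one more tool, called after "Emit:" as name(argument=value, ...), one argument or row to a line, values as JSON. carry_out: Moves the arm, as the interface text tells. Its arguments: {"type":"object","properties":{"targets":{"type":"array"},"force":{"type":"number"}},"required":["targets"]}

```bash
mkdir -p pics
python3 - <<'E'
from station import bot, imaging
import cv2, numpy as np
for n in("top","side"):
    im=imaging.read_camera(n); cv2.imwrite(f"pics/{n}0.png",im[:,:,::-1]); np.save(f"{n}0.npy",im)
    c=imaging.calibration(n); print(n,{k:(np.round(v,4).tolist()) for k,v in c.items()})
o=bot.get_obs(); print({k:np.round(v,3).tolist() for k,v in o.items()}, bot.pinch_z)
E
```

```text
top {'fx': 440.7488, 'fy': 440.7488, 'cx': 276.8162, 'cy': 205.9328, 'extrinsics': [[0.0021, -0.9999, -0.0133, -0.0424], [0.9964, 0.001, 0.0848, -0.5898], [-0.0848, -0.0135, 0.9963, -1.1627], [0.0, 0.0, 0.0, 1.0]]}
side {'fx': 465.5667, 'fy': 465.5667, 'cx': 281.2945, 'cy': 200.8046, 'extrinsics': [[-0.9829, -0.1836, 0.0125, 0.5684], [0.1127, -0.5464, 0.8299, -0.1678], [-0.1455, 0.8171, 0.5578, -0.9339], [0.0, 0.0, 0.0, 1.0]]}
{'t': 0.1, 'q': [1.197, 0.478, 0.022, 1.556, -0.012, 1.109, -0.083], 'joint_vel': [-0.001, -0.001, 0.0, -0.001, 0.003, 0.001, -0.002], 'joint_torque': [0.004, -59.776, 1.613, -28.195, 0.013, 0.005, 0.0], 'eef_pos': [0.177, -0.651, 0.197], 'tool_rot': [-0.001, 0.991, 0.133, -0.0], 'contact_force': [-1.057, -0.092, -0.556], 'torque': [-0.024, -0.015, -0.018], 'grasp_force': 0.0, 'gripper_width': 1.001} 0.0187
```

View pics/top0.png

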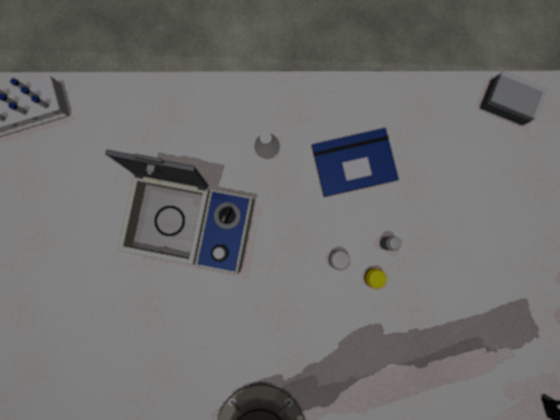

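View pics/side0.png

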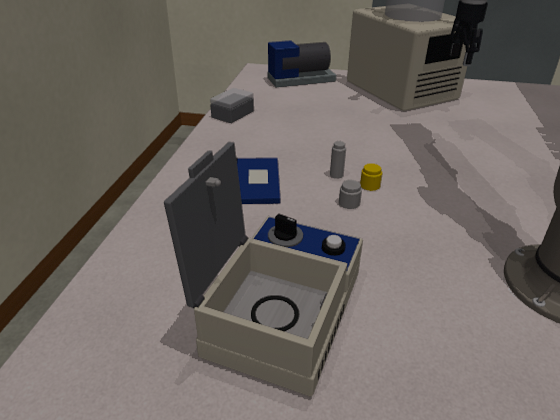

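The picture shows three lookalikes for the squat jar:
- **Grey squat jar:** top (340,259), side (350,194).
- **Tall jar:** top (391,242), side (338,160). It is slender.
- **Yellow look-alike:** top (376,279), side (371,177).

I choose the grey squat one. The mill is at top (190,225) with its lid upright, the nest ring at (170,221), the knob at (227,215) and the button at (219,254).

```bash
cat > h.py <<'E'
from station import bot, imaging
import cv2, numpy as np
from scipy.spatial.transform import Rotation as R
def ray(n,u,v):
    c=imaging.calibration(n);E=np.array(c["extrinsics"])
    d=np.array([(u-c["cx"])/c["fx"],-(v-c["cy"])/c["fy"],-1])
    return -E[:3,:3].T@E[:3,3], E[:3,:3].T@d
def onz(n,u,v,z):
    o,d=ray(n,u,v); return o+d*(z-o[2])/d[2]
def proj(n,p):
    c=imaging.calibration(n);E=np.array(c["extrinsics"]);q=E[:3,:3]@p+E[:3,3]
    return np.array([c["cx"]-c["fx"]*q[0]/q[2],c["cy"]+c["fy"]*q[1]/q[2]])
def tri(a,b):
    (o1,d1),(o2,d2)=ray(*a),ray(*b)
    s=np.linalg.lstsq(np.c_[d1,-d2],o2-o1,rcond=None)[0]
    p,q=o1+s[0]*d1,o2+s[1]*d2; return (p+q)/2,np.linalg.norm(p-q)
def blobs(m,off,amin=30):
    x0,y0,x1,y1=off;k=m[y0:y1,x0:x1].astype(np.uint8)
    n,l,s,c=cv2.connectedComponentsWithStats(k)
    return [(s[i,4],np.round(c[i]+[x0,y0],1).tolist(),(s[i,:4]+[x0,y0,0,0]).tolist()) for i in range(1,n) if s[i,4]>=amin]
E
cat > m.py <<'E'
from h import *
t=np.load("top0.npy");s=np.load("side0.npy")
g=t.astype(int);gray=t.mean(2)
blue=(g[:,:,2]>g[:,:,0]*1.6)&(g[:,:,2]>60)
m=np.zeros(gray.shape,np.uint8);m[180:285,185:265]=blue[180:285,185:265]
c=max(cv2.findContours(m,0,2)[0],key=cv2.contourArea);r=cv2.boxPoints(cv2.minAreaRect(c))
P=np.array([onz("top",*p,.101) for p in r]);print("deck",r.round(1).tolist(),P.round(4).tolist(),P.mean(0))
print("ring",blobs(gray<50,(148,198,194,242),20))
print("button",blobs(gray>120,(208,243,232,265),10))
print("knob dark",blobs(gray<35,(212,200,243,230),10))
print("jars top: gray/sat")
hs=cv2.cvtColor(t,cv2.COLOR_RGB2HSV); print(hs[250:270:3,325:357:3,1].tolist()); print(hs[250:270:3,325:357:3,2].tolist())
a=cv2.resize(t[235:295,310:410],(400,240),interpolation=cv2.INTER_CUBIC)
b=cv2.resize(s[135:215,320:390],(280,320),interpolation=cv2.INTER_CUBIC)
d=cv2.resize(t[145:275,100:260],(480,390),interpolation=cv2.INTER_CUBIC)
o=np.zeros((590,800,3),np.uint8);a=np.clip(a*1.6,0,255);d=np.clip(d*1.6,0,255)
o[:240,:400]=a;o[:320,420:700]=b;o=np.clip(o,0,255);
o2=np.zeros((600,800,3),np.uint8);o2[:240,:400]=a[:, :];o2[:320,510:790]=b;o2[245:545 if 0 else 600,:480]=d[:355]
cv2.imwrite("pics/crop1.png",o2[:,:,::-1])
E
python3 m.py
```

```text
deck [[197.60000610351562, 263.1000061035156], [211.89999389648438, 191.60000610351562], [248.39999389648438, 198.89999389648438], [234.10000610351562, 270.3999938964844]] [[0.4397, 0.1552, 0.101], [0.6197, 0.122, 0.101], [0.6011, 0.0292, 0.101], [0.4219, 0.0636, 0.101]] [0.52060281 0.09248162 0.101     ]
ring [(np.int32(153), [168.4, 220.6], [155, 206, 29, 30])]
button [(np.int32(61), [218.4, 252.9], [214, 249, 9, 9])]
knob dark [(np.int32(173), [227.2, 214.3], [219, 207, 16, 16])]
jars top: gray/sat
[[0, 2, 11, 15, 3, 6, 12, 7, 4, 0, 2], [2, 17, 12, 3, 7, 4, 7, 5, 2, 2, 4], [10, 18, 3, 4, 2, 6, 4, 4, 0, 4, 2], [8, 17, 6, 4, 4, 4, 4, 6, 2, 4, 2], [6, 18, 3, 4, 4, 4, 6, 6, 7, 2, 2], [2, 10, 10, 5, 4, 6, 4, 7, 9, 0, 4], [2, 4, 4, 7, 3, 5, 5, 9, 4, 6, 2]]
[[129, 130, 96, 66, 77, 85, 88, 110, 131, 129, 130], [128, 121, 62, 85, 116, 119, 113, 94, 126, 129, 131], [126, 97, 76, 119, 120, 119, 117, 115, 113, 131, 130], [126, 88, 83, 125, 123, 119, 119, 118, 114, 131, 130], [128, 100, 81, 125, 122, 120, 120, 122, 110, 129, 128], [130, 124, 79, 106, 123, 123, 123, 115, 119, 130, 130], [130, 129, 123, 103, 101, 108, 109, 115, 129, 131, 130]]
```

View pics/crop1.png

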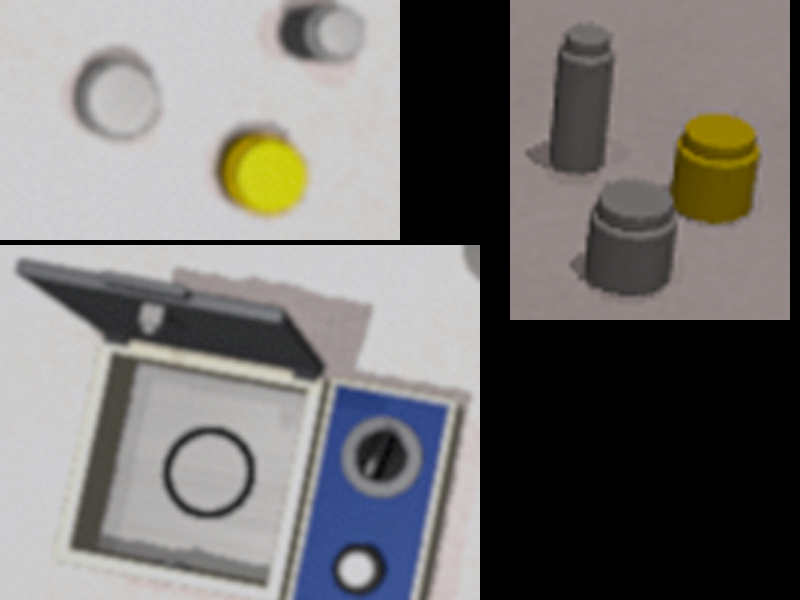

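The crop confirms it. The grey squat jar with the stepped cap has its cap centre at top ≈(340.9,259.8) and side ≈(352,185.5). The ring centre is ≈(169.7,220.7), the knob ≈(227,216) and the button ≈(219.3,252.7).

```bash
cat > m2.py <<'E'
from h import *
t=np.load("top0.npy");s=np.load("side0.npy");g=t.mean(2);gs=s.mean(2)
def circ(m,x0,y0,x1,y1):
    k=m[y0:y1,x0:x1].astype(np.uint8);c=max(cv2.findContours(k,0,2)[0],key=len)
    e=cv2.fitEllipse(c);return np.array(e[0])+[x0,y0],e[1]
c,a=circ(g<60,150,202,190,240);ring=onz("top",*c,.061);print("ring",c,a,ring)
# jar cap: bright top inside darker rim
k=np.zeros_like(g,bool)
b=cv2.Canny(cv2.GaussianBlur(t,(3,3),0),30,60)[245:275,325:357]
yy,xx=np.nonzero(b);e=cv2.fitEllipse(np.c_[xx,yy].astype(np.float32));print("jar edges",np.array(e[0])+[325,245],e[1])
hc=cv2.HoughCircles(cv2.resize(t[240:280,320:362],None,fx=4,fy=4,interpolation=2).mean(2).astype(np.uint8),cv2.HOUGH_GRADIENT,1,20,param1=80,param2=15,minRadius=28,maxRadius=50)
print("hough",None if hc is None else (hc[0][:3]/4+[320,240,0]).round(1).tolist())
j,e=tri(("top",340.9,259.8),("side",352,185.5));print("jar tri",j,e,onz("top",340.9,259.8,.056),onz("side",352,185.5,.056))
y=(t[:,:,0].astype(int)>2*t[:,:,2])&(t[:,:,0]>60);print("yellow",onz("top",*blobs(y,(355,255,400,300))[0][1],.04))
bt,_=circ(g>110,208,243,232,265);bs=blobs(gs>120,(322,230,346,248),10);print("btn",bt,bs,tri(("top",*bt),("side",*bs[0][1])))
for z in(.1,.11,.12,.13): print(z,"btn",onz("top",*bt,z).round(4),"knob",onz("top",227,216,z).round(4))
a=np.radians(-10.5);X=np.array([np.cos(a),np.sin(a),0]);Y=np.array([-X[1],X[0],0])
M=ring-.055*Y;M[2]=0;print("mill from ring(if centred)",M,"btn in mill",(onz("top",*bt,.112)-M)@np.c_[X,Y],"knob",(onz("top",227,216,.105)-M)@np.c_[X,Y])
for th in(1.4,1.6,1.8):
  for L in(.19,.206):
    H=M+.055*Y+.095*X+[0,0,.126]
    print(th,L,[proj(n,H+L*(-np.cos(th)*X+np.array([0,0,np.sin(th)]))+w*Y).round(0).tolist() for n in("top","side") for w in(.095,-.095)])
o=cv2.resize(s[140:350,170:370],(760,600)[:2] if 0 else (571,600),interpolation=2);cv2.imwrite("pics/crop2.png",o[:,:,::-1])
E
python3 m2.py
```

```text
ring [169.32696152 220.36637306] (29.211687088012695, 29.7550106048584) [0.54861201 0.23878797 0.061     ]
jar edges [339.26056957 258.73578358] (21.119192123413086, 22.453250885009766)
hough None
jar tri [ 0.4443004  -0.20922542  0.04954185] 0.005435877401220171 [ 0.4472541  -0.20830043  0.056     ] [ 0.44158611 -0.19892244  0.056     ]
yellow [ 0.40059428 -0.27755623  0.04      ]
btn [218.40973663 252.85981941] [(np.int32(50), [338.9, 231.2], [328, 230, 18, 5]), (np.int32(101), [333.7, 239.2], [327, 235, 14, 10])] (array([0.46086954, 0.09779328, 0.13817866]), np.float64(0.010542755728481148))
0.1 btn [0.4653 0.1035 0.1   ] knob [0.5578 0.083  0.1   ]
0.11 btn [0.4655 0.1021 0.11  ] knob [0.5572 0.0818 0.11  ]
0.12 btn [0.4657 0.1006 0.12  ] knob [0.5566 0.0805 0.12  ]
0.13 btn [0.466  0.0991 0.13  ] knob [0.556  0.0792 0.13  ]
mill from ring(if centred) [0.53858905 0.18470895 0.        ] btn in mill [-0.05667369 -0.09486496] knob [ 0.03724457 -0.09714274]
1.4 0.19 [[99.0, 176.0], [189.0, 192.0], [199.0, 211.0], [259.0, 147.0]]
1.4 0.206 [[96.0, 176.0], [187.0, 193.0], [200.0, 201.0], [261.0, 138.0]]
1.6 0.19 [[103.0, 158.0], [193.0, 174.0], [173.0, 203.0], [237.0, 141.0]]
1.6 0.206 [[99.0, 156.0], [191.0, 173.0], [171.0, 192.0], [237.0, 132.0]]
1.8 0.19 [[107.0, 140.0], [197.0, 157.0], [149.0, 200.0], [217.0, 140.0]]
1.8 0.206 [[105.0, 137.0], [196.0, 154.0], [145.0, 189.0], [214.0, 130.0]]
```

View pics/crop2.png

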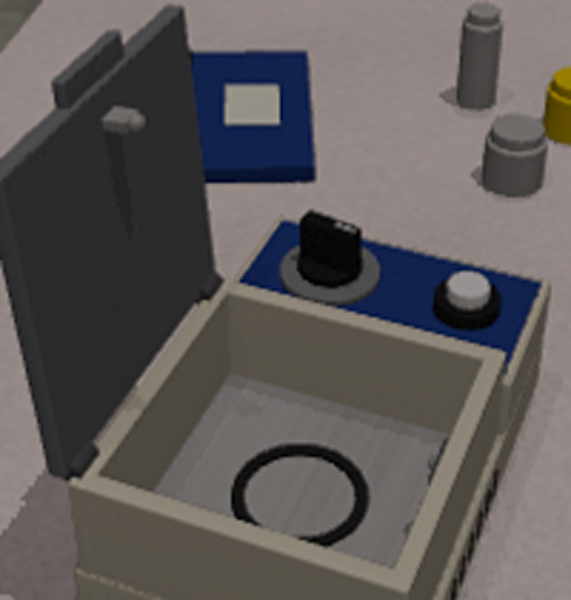

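Emit:
carry_out(
  targets=[
    [3.1,-3,0,0,1],
    [3.1,-3,0,0,1],
    [3.1,-3,0,0,1],
    [3.1,-3,0,0,1],
    [3.1,-3,0,0,1],
    [3.1,-3,0,0,1],
    [3.1,-3,0,0,1],
    [3.1,-3,0,0,1],
    [3.1,-3,0,0,1],
    [3.1,-3,0,0,1],
    [3.1,-3,0,0,1],
    [3.1,-3,0,0,1],
  ],
  force=50,
)

```text
t: 1.3
eef_pos: [0.4421, -0.2046, 0.1982]
tool_rot: [0.0, 0.991, 0.132, -0.0]
contact_force: [1.4, -0.3, -0.0]
gripper_width: 1.001
grasp_force: 0.0
```

Run:
```python
from h import *
o=bot.get_obs();p=np.array(o["eef_pos"]);r=R.from_quat(np.roll(o["tool_rot"],-1)).as_matrix()
t=imaging.read_camera("top");s=imaging.read_camera("side")
o2=np.zeros((400,800,3),np.uint8)
for i,(n,im,J) in enumerate((("top",t,[.447,-.208]),("side",s,[.447,-.208]))):
    im=im.copy();u=proj(n,p).astype(float);c=proj(n,np.array(J+[.056]))
    k=4;x0,y0=(c-50).astype(int);cr=cv2.resize(im[y0:y0+100,x0:x0+100],(400,400),interpolation=2)
    if n=="top":cr=np.clip(cr*1.5,0,255).astype(np.uint8)
    for q,col in((c,(255,0,0)),(u,(0,255,0))):
        q=(q+.5-[x0,y0])*k;cv2.circle(cr,tuple(int(v) for v in q),3,col,-1)
    o2[:,400*i:400*i+400]=cr;print(n,u,c,x0,y0)
    for w in(.0425,-.0425): print(proj(n,p+r@[0,w,-.013]))
cv2.imwrite("pics/crop3.png",o2[:,:,::-1])
```

```text
top [347.54248584 264.41822999] [340.7848336  259.89842954] 290 209
[366.67965946 259.72524735]
[330.09137137 269.66290246]
side [358.04496019 130.9356054 ] [349.9943865 183.3309462] 299 133
[354.66040579 117.9200242 ]
[362.9111512  133.93210727]
```

View pics/crop3.png

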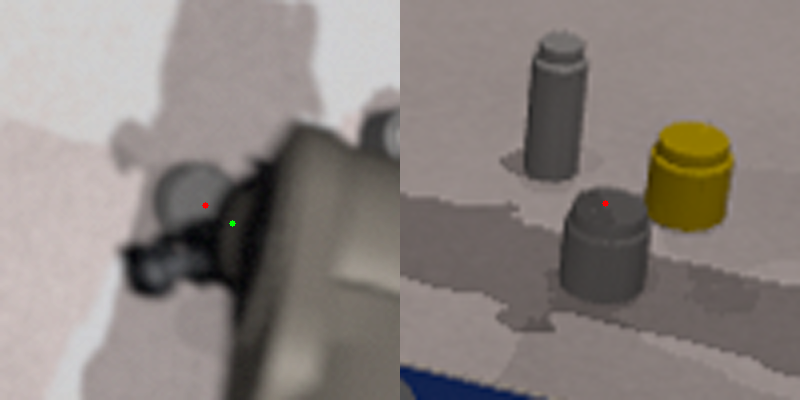

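The picture shows the cap centre within 1–2 px of the predicted point in both views, so the calibration agrees. The jar is at about (0.448, -0.206).

Emit:
carry_out(
  targets=[
    [0.5,0.3,3,0,1],
    [0,0,3.5,0,1],
    [0,0,3.5,0,1],
    [0,0,3.5,0,1],
    [0,0,3,0,1],
    [0,0,2,0,1],
    [0,0,0,0,1],
    [0,0,0,0,-1],
    [0,0,0,0,-1],
    [0,0,0,0,-1],
    [0,0,0,0,-1],
    [0,0,0,0,-1],
  ],
  force=50,
)

```text
t: 2.6
eef_pos: [0.4483, -0.2082, 0.015]
tool_rot: [0.001, 0.991, 0.132, 0.001]
contact_force: [-2.6, 0.7, 8.6]
gripper_width: 0.506
grasp_force: 49.6
```

Emit:
carry_out(
  targets=[
    [0,0,-2,0,-1],
    [0,0,-4,0,-1],
    [0,0,-4,0,-1],
    [0,0,-4,0,-1],
    [0,0,-4,0,-1],
    [0,0,-1.5,0,-1],
    [0,0,0,0,-1],
  ],
)

```text
t: 3.3
eef_pos: [0.4488, -0.2084, 0.2114]
tool_rot: [0.002, 0.991, 0.132, 0.003]
contact_force: [0.5, 0.6, -4.5]
gripper_width: 0.504
grasp_force: 52.1
```

Run:
```python
from h import *
o=bot.get_obs();p=np.array(o["eef_pos"]);print(p,o["gripper_width"],o["contact_force"])
s=imaging.read_camera("side");c=proj("side",p);x0,y0=(c-[55,45]).astype(int);y0=max(y0,0)
print(c,x0,y0)
cv2.imwrite("pics/crop4.png",cv2.resize(s[y0:y0+110,x0:x0+110],(550,550),interpolation=2)[:,:,::-1])
```

```text
[ 0.44876571 -0.20844363  0.21139491] 0.5042255950249531 [ 0.47262168  0.56597056 -4.53726239]
[355.74680001 124.61246391] 300 79
```

View pics/crop4.png

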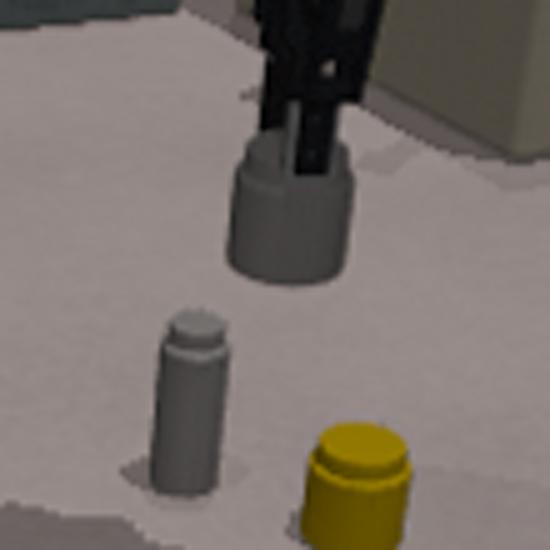

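The picture shows the jar hanging upright between the fingers. Next I carry it over the nest.

Emit:
carry_out(
  targets=[
    [1.13,-2.05,0,0,-1],
    [2.13,-4.05,0,0,-1],
    [2.13,-4.05,0,0,-1],
    [2.13,-4.05,0,0,-1],
    [2.13,-4.05,0,0,-1],
    [2.13,-4.05,0,0,-1],
    [2.13,-4.05,0,0,-1],
    [2.13,-4.05,0,0,-1],
    [2.13,-4.05,0,0,-1],
    [2.13,-4.05,0,0,-1],
    [1.05,-2.05,0,0,-1],
    [0,0,0,0,-1],
  ],
)

```text
t: 4.55
eef_pos: [0.5448, 0.2443, 0.206]
tool_rot: [-0.001, 0.991, 0.136, -0.002]
contact_force: [-0.5, -0.3, -2.3]
gripper_width: 0.506
grasp_force: 52.1
```

Emit:
carry_out(
  targets=[
    [0,0,0,8.5,-1],
    [0,0,0,8.5,-1],
    [0,0,0,8.5,-1],
    [0,0,0,0,-1],
    [0,0,0,0,-1],
  ],
)

```text
t: 5.05
eef_pos: [0.5462, 0.2384, 0.2071]
tool_rot: [0.001, 0.996, -0.088, -0.001]
contact_force: [-0.4, -0.3, -3.3]
gripper_width: 0.504
grasp_force: 52.1
```

```bash
cat > g.py <<'E'
from h import *
import sys
o=bot.get_obs();p=np.array(o["eef_pos"]);r=R.from_quat(np.roll(o["tool_rot"],-1)).as_matrix()
T=np.array([float(v) for v in sys.argv[1:4]])
print("t",o["t"],"pos",p.round(4),"toolx deg",np.degrees(np.arctan2(r[1,0],r[0,0])).round(1),"F",np.round(o["contact_force"],1),"q7",round(o["q"][6],2))
print("shift cm",(r.T@(T-p)*100).round(2))
E
python3 g.py .5486 .2388 .071
```

```text
t 5.05 pos [0.5462 0.2384 0.2071] toolx deg -10.1 F [-0.4 -0.3 -3.3] q7 -2.41
shift cm [ 0.26 -0.11 13.61]
```

Emit:
carry_out(
  targets=[
    [0.25,-0.1,2,0,-1],
    [0,0,3.5,0,-1],
    [0,0,3,0,-1],
    [0,0,2,0,-1],
    [0,0,1,0,-1],
    [0,0,0.7,0,-1],
    [0,0,0.3,0,-1],
    [0,0,0,0,-1],
  ],
)

```text
t: 5.85
eef_pos: [0.5498, 0.2402, 0.0838]
tool_rot: [-0.0, 0.996, -0.089, 0.0]
contact_force: [0.3, 0.1, -2.9]
gripper_width: 0.502
grasp_force: 52.1
```

```bash
python3 g.py .5486 .2388 .071
python3 - <<'E'
from h import *
s=imaging.read_camera("side");cv2.imwrite("pics/crop5.png",cv2.resize(s[240:370,190:350],(640,520),interpolation=2)[:,:,::-1])
E
```

```text
t 5.85 pos [0.5498 0.2402 0.0838] toolx deg -10.2 F [ 0.3  0.1 -2.9] q7 -2.48
shift cm [-0.1   0.16  1.28]
```

View pics/crop5.png

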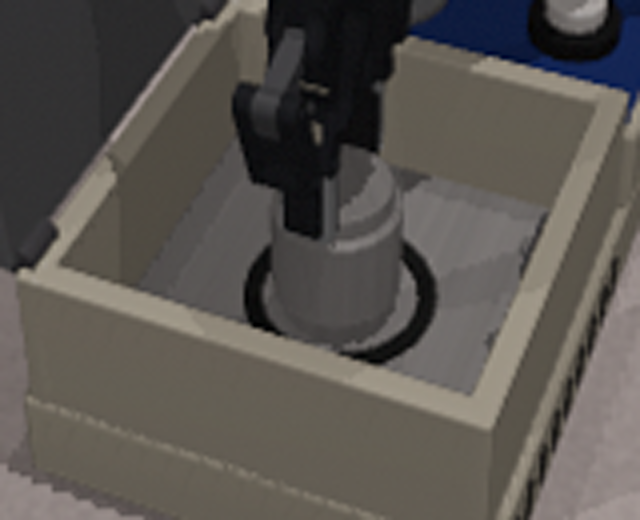

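Run:
```python
from h import *
print("ring side",onz("side",190+342/4-.4,240+300/4-.4,.061))
for z in(.06,.065,.07): print(z,onz("side",190+337/4-.4,240+303/4-.4,z), proj("side",np.array([.5498,.2402,z])))
a=np.radians(np.arange(0,360,1))
for nm,c,rr,z in(("ring",[.5486,.2388],.041,.061),("jarbot",[.5498,.2402],.027,.069),("jarbody top",[.5498,.2402],.027,.069+.044)):
    P=np.array([proj("side",np.array([c[0]+rr*np.cos(t),c[1]+rr*np.sin(t),z])) for t in a]);P=(P-[190,240]+.5)*4
    print(nm,"crop x",P[:,0].min(),P[:,0].max(),"y",P[:,1].min(),P[:,1].max())
```

```text
ring side [0.54363845 0.24574743 0.061     ]
0.06 [0.5455392  0.24687538 0.06      ] [272.14881954 312.01204189]
0.065 [0.54466333 0.25133481 0.065     ] [272.1535418 309.9365722]
0.07 [0.54378745 0.25579425 0.07      ] [272.15829789 307.84623385]
ring crop x 236.53147284099214 431.38047429339235 y 215.97902620673676 363.10145086565535
jarbot crop x 266.01053987389446 395.15645324984325 y 228.04991046055693 324.8581420771993
jarbody top crop x 264.0792373842437 397.4284412643051 y 152.6245931800438 248.06129898157724
```

The picture shows the jar still just above the floor, with its base inside the nest ring (ring x 245–437, jar x 272–403, the same centre). I lower it gently.

Emit:
carry_out(
  targets=[
    [-0.1,0.15,0.3,0,-1],
    [0,0,0.3,0,-1],
    [0,0,0.2,0,-1],
    [0,0,0.2,0,-1],
    [0,0,0,0,-1],
  ],
)

```text
t: 6.4
eef_pos: [0.548, 0.2387, 0.073]
tool_rot: [0.0, 0.996, -0.089, -0.0]
contact_force: [-0.2, -0.4, -2.8]
gripper_width: 0.502
grasp_force: 52.1
```

Emit:
carry_out(
  targets=[
    [0,0,0.1,0,-1],
    [0,0,0.1,0,-1],
    [0,0,0.1,0,-1],
    [0,0,0,0,-1],
  ],
)

```text
t: 6.8
eef_pos: [0.5483, 0.2388, 0.0704]
tool_rot: [-0.0, 0.996, -0.089, 0.0]
contact_force: [-0.5, -0.1, -2.6]
gripper_width: 0.504
grasp_force: 52.2
```

Emit:
carry_out(
  targets=[
    [0,0,0.1,0,-1],
    [0,0,0.1,0,-1],
    [0,0,0.1,0,-1],
    [0,0,0,0,-1],
  ],
)

```text
t: 7.2
eef_pos: [0.5485, 0.2391, 0.07]
tool_rot: [0.0, 0.996, -0.089, 0.001]
contact_force: [-7.2, -3.4, 18.4]
gripper_width: 0.505
grasp_force: 54.7
```

Contact came at the expected floor height, so I release and back out.

Emit:
carry_out(
  targets=[
    [0,0,-0.2,0,-1],
    [0,0,0,0,0.3],
    [0,0,0,0,1],
    [0,0,0,0,1],
    [0,0,0,0,1],
    [0,0,-1,0,1],
    [0,0,-4,0,1],
    [0,0,-4,0,1],
    [0,0,-4,0,1],
    [-2,0,-4,0,1],
    [-5,0,-4,0,-1],
    [-5,0,-4,0,-1],
  ],
)

```text
t: 8.4
eef_pos: [0.4507, 0.2565, 0.3039]
tool_rot: [-0.0, 0.996, -0.09, 0.0]
contact_force: [0.1, 1.1, 0.6]
gripper_width: 0.691
grasp_force: 0.0
```

```bash
python3 g.py .5486 .2388 .3
python3 - <<'E'
from h import *
t=imaging.read_camera("top");s=imaging.read_camera("side")
o=np.zeros((400,800,3),np.uint8)
o[:,:400]=np.clip(cv2.resize(t[140:280,90:230],(400,400),interpolation=2)*1.5,0,255);o[:,400:]=cv2.resize(s[130:360,160:390],(400,400),interpolation=2)
cv2.imwrite("pics/crop6.png",o[:,:,::-1])
for p in((.5486,.2388,.112),):print([(proj(n,np.array(p))-a+.5)*k for n,a,k in(("top",[90,140],400/140),("side",[160,130],400/230))])
E
```

```text
t 8.4 pos [0.4507 0.2565 0.3039] toolx deg -10.3 F [0.1 1.1 0.6] q7 -2.46
shift cm [ 9.95 -0.01  0.4 ]
[array([213.10922975, 228.01523065]), array([197.55793109, 277.69756825])]
```

View pics/crop6.png

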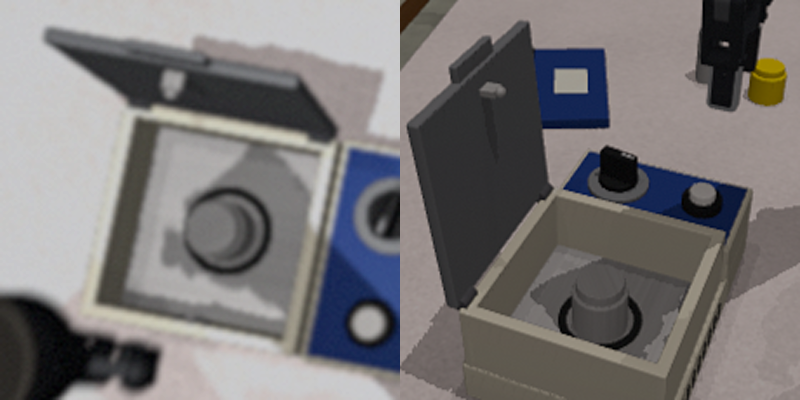

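The picture shows the jar upright inside the ring. The lid stands at about 1.65 rad with its tab top at z ≈ 0.33. I go over the lid to its back.

Emit:
carry_out(
  targets=[
    [0,0,-3,0,-1],
    [0,0,-3.5,0,-1],
    [4,0,0,0,-1],
    [4,0,0,0,-1],
    [4,0,0,0,-1],
    [4,0,0,0,-1],
    [4,0,0,0,-1],
    [4,0,0,0,-1],
    [2.2,0,0,0,-1],
    [0,0,0,0,-1],
  ],
)

```text
t: 9.5
eef_pos: [0.712, 0.2071, 0.3646]
tool_rot: [0.001, 0.996, -0.091, -0.001]
contact_force: [-0.1, 0.0, -0.7]
gripper_width: 0.001
grasp_force: 0.0
```

```bash
python3 g.py .7060 .2100 .27
```

```text
t 9.5 pos [0.712  0.2071 0.3646] toolx deg -10.5 F [-0.1  0.  -0.7] q7 -2.24
shift cm [-0.63 -0.19  9.46]
```

Emit:
carry_out(
  targets=[
    [0,0,3,0,-1],
    [0,0,3.4,0,-1],
    [0,0,3,0,-1],
    [-2,0,0,0,-1],
    [-2,0,0,0,-1],
    [-2,0,0,0,-1],
    [-2,0,0.2,0,-1],
    [-2,0,0.3,0,-1],
    [-2,0,0.8,0,-1],
    [-2,0,1,0,-1],
    [0,0,0,0,-1],
  ],
)

```text
t: 10.6
eef_pos: [0.568, 0.2356, 0.2496]
tool_rot: [0.0, 0.996, -0.088, -0.001]
contact_force: [-0.1, -0.3, 0.1]
gripper_width: -0.001
grasp_force: 0.0
```

```bash
python3 - <<'E'
from h import *
s=imaging.read_camera("side");cv2.imwrite("pics/crop7.png",cv2.resize(s[90:370,140:390],(535,600),interpolation=2)[:,:,::-1])
E
python3 g.py .5486 .2388 .126
```

```text
t 10.65 pos [0.5701 0.235  0.2501] toolx deg -10.1 F [ 0.7 -0.7  0.1] q7 -2.38
shift cm [-2.18 -0.   12.41]
```

View pics/crop7.png

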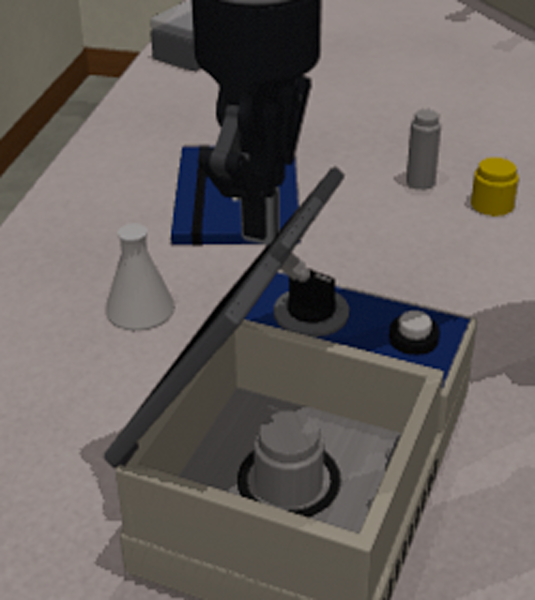

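The picture shows the lid following the fingertip, now at about 0.9 rad. I continue along the arc.

Emit:
carry_out(
  targets=[
    [-1.5,0,1.5,0,-1],
    [-1.5,0,1.7,0,-1],
    [-1.2,0,1.8,0,-1],
    [-1,0,1.9,0,-1],
    [-0.4,0,1.1,0,-1],
    [-0.3,0,1,0,-1],
    [0,0,0,0,-1],
  ],
)

```text
t: 11.35
eef_pos: [0.5137, 0.2447, 0.1589]
tool_rot: [0.0, 0.996, -0.09, -0.0]
contact_force: [1.6, 0.1, 0.2]
gripper_width: 0.002
grasp_force: 0.2
```

```bash
python3 g.py .5486 .2388 .138
```

```text
t 11.35 pos [0.5137 0.2447 0.1589] toolx deg -10.3 F [1.6 0.1 0.2] q7 -2.47
shift cm [ 3.54 -0.05  2.09]
```

Emit:
carry_out(
  targets=[
    [0,0,-2.5,0,-1],
    [-2,0,-0.5,0,-1],
    [-2.5,0,0,0,-1],
    [0,0,2,0,-1],
    [0,0,1.2,0,-1],
    [0,0,0.6,0,-1],
    [0,0,0.4,0,-1],
    [0,0,0.3,0,-1],
    [0,0,0.3,0,-1],
    [0,0,0,0,-1],
  ],
)

```text
t: 12.35
eef_pos: [0.4698, 0.253, 0.1416]
tool_rot: [-0.0, 0.996, -0.09, 0.0]
contact_force: [0.7, -0.4, 0.3]
gripper_width: -0.002
grasp_force: 0.3
```

Emit:
carry_out(
  targets=[
    [0,0,0.2,0,-1],
    [0,0,0.2,0,-1],
    [0,0,0.2,0,-1],
    [0,0,0,0,-1],
  ],
)

```text
t: 12.75
eef_pos: [0.4693, 0.2531, 0.1355]
tool_rot: [-0.0, 0.996, -0.089, -0.0]
contact_force: [0.4, -0.6, 0.5]
gripper_width: -0.002
grasp_force: 0.3
```

Emit:
carry_out(
  targets=[
    [0,0,0.2,0,-1],
    [0,0,0.2,0,-1],
    [0,0,0,0,-1],
  ],
)

```text
t: 13.05
eef_pos: [0.4693, 0.253, 0.1315]
tool_rot: [0.0, 0.996, -0.089, -0.0]
contact_force: [-0.5, -0.4, 0.0]
gripper_width: -0.0
grasp_force: 0.3
```

```bash
python3 - <<'E'
from h import *
s=imaging.read_camera("side");cv2.imwrite("pics/crop8.png",cv2.resize(s[90:370,140:390],(535,600),interpolation=2)[:,:,::-1])
E
python3 g.py .5486 .2388 .126
```

```text
t 13.1 pos [0.4694 0.253  0.1316] toolx deg -10.3 F [0.1 0.6 0.4] q7 -2.54
shift cm [ 8.05 -0.01  0.56]
```

View pics/crop8.png

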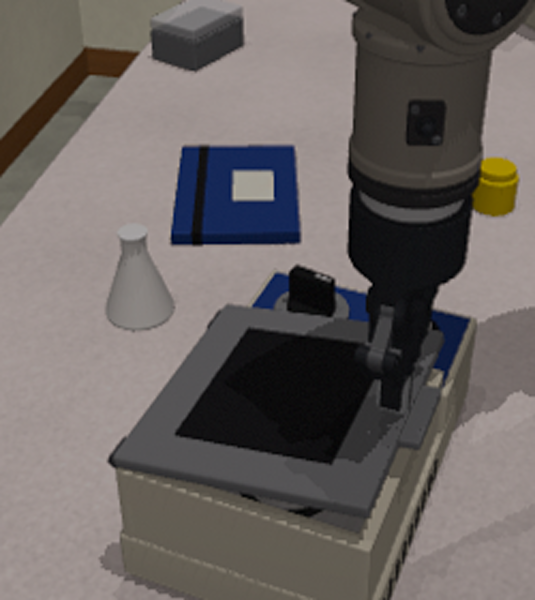

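```bash
cat > lid.py <<'E'
from h import *
a=np.radians(-10.4);X=np.array([np.cos(a),np.sin(a),0]);Y=np.array([-X[1],X[0],0]);Z=np.array([0,0,1.])
C=np.array([.5486,.2388,0])
def px(p,n="side"): return ((proj(n,p)-[140,90])*600/280).round(0)
if __name__=="__main__":
  print("tcp",px(np.array([.4694,.253,.1316])))
  for uh in(.095,):
   for th in(0,.05,.1,.15,.2,.3):
    f=lambda r,w:px(C+(uh-r*np.cos(th)+.012*np.sin(th))*X+w*Y+Z*(.126+r*np.sin(th)+.012*np.cos(th)))
    print(th,"nearfront",f(.19,.095),"nearback",f(0,.095),"farback",f(0,-.095),"tab",f(.206,.03),f(.206,-.03))
E
python3 lid.py
```

```text
tcp [389. 436.]
0 nearfront [368. 535.] nearback [108. 454.] farback [223. 300.] tab [419. 471.] [441. 414.]
0.05 nearfront [367. 525.] nearback [107. 454.] farback [222. 300.] tab [419. 460.] [441. 403.]
0.1 nearfront [366. 514.] nearback [107. 454.] farback [221. 300.] tab [418. 449.] [440. 392.]
0.15 nearfront [364. 503.] nearback [106. 454.] farback [221. 300.] tab [417. 438.] [439. 381.]
0.2 nearfront [361. 492.] nearback [105. 454.] farback [220. 300.] tab [414. 426.] [437. 370.]
0.3 nearfront [354. 469.] nearback [104. 453.] farback [219. 300.] tab [407. 402.] [431. 347.]
```

The lid is still at about 0.14 rad. The visible fingertip ends about 30 mm above the reported TCP, so the tip is just resting on the lid. I keep pressing and watch the force.

Emit:
carry_out(
  targets=[
    [0,0,0.4,0,-1],
    [0,0,0.4,0,-1],
    [0,0,0.2,0,-1],
    [0,0,0,0,-1],
  ],
)

```text
t: 13.5
eef_pos: [0.4692, 0.2529, 0.1213]
tool_rot: [0.0, 0.996, -0.089, -0.0]
contact_force: [-1.0, 1.0, 1.0]
gripper_width: -0.002
grasp_force: 0.4
```

```bash
python3 - <<'E'
from lid import *
print(px(np.array([.5701,.235,.2501])),px(np.array([.5701,.235,.2801])))
s=imaging.read_camera("side");np.save("s1.npy",s)
g=s[215:340,290:350].mean(2)
# front near corner column profile around lid/rim
x=305;print([int(v) for v in s[315:345,x].mean(1)])
E
python3 g.py .5486 .2388 .126
```

```text
[256. 273.] [256. 237.]
[77, 77, 77, 76, 77, 77, 77, 77, 77, 76, 76, 77, 77, 77, 77, 78, 69, 55, 53, 51, 48, 61, 65, 72, 80, 80, 86, 90, 89, 128]
t 13.55 pos [0.4693 0.2529 0.1215] toolx deg -10.3 F [-0.4  0.4  0.6] q7 -2.55
shift cm [ 8.05 -0.03 -0.46]
```

Emit:
carry_out(
  targets=[
    [0,0,0.2,0,-1],
    [0,0,0.2,0,-1],
    [0,0,0,0,-1],
  ],
)

```text
t: 13.85
eef_pos: [0.4693, 0.253, 0.1181]
tool_rot: [0.0, 0.996, -0.09, 0.0]
contact_force: [-1.9, -1.6, 6.2]
gripper_width: 0.004
grasp_force: 2.9
```

Emit:
carry_out(
  targets=[
    [0,0,0.2,0,-1],
    [0,0,0.2,0,-1],
    [0,0,0,0,-1],
  ],
)

```text
t: 14.15
eef_pos: [0.4692, 0.253, 0.1138]
tool_rot: [0.0, 0.996, -0.089, -0.0]
contact_force: [-0.6, 0.9, 1.1]
gripper_width: -0.003
grasp_force: 0.5
```

Emit:
carry_out(
  targets=[
    [0,0,0.2,0,-1],
    [0,0,0.1,0,-1],
    [0,0,0,0,-1],
  ],
)

```text
t: 14.45
eef_pos: [0.4694, 0.253, 0.1105]
tool_rot: [0.0, 0.996, -0.089, 0.0]
contact_force: [0.0, 0.3, -0.6]
gripper_width: 0.003
grasp_force: 0.0
```

Emit:
carry_out(
  targets=[
    [0,0,0.15,0,-1],
    [0,0,0.15,0,-1],
    [0,0,0.15,0,-1],
    [0,0,0,0,-1],
  ],
)

```text
t: 14.85
eef_pos: [0.4695, 0.2528, 0.1059]
tool_rot: [0.0, 0.996, -0.09, 0.0]
contact_force: [0.5, 0.1, -0.1]
gripper_width: -0.0
grasp_force: 0.0
```

Emit:
carry_out(
  targets=[
    [0,0,0.15,0,-1],
    [0,0,0.15,0,-1],
    [0,0,0.15,0,-1],
    [0,0,0,0,-1],
  ],
)

```text
t: 15.25
eef_pos: [0.4698, 0.2531, 0.1042]
tool_rot: [0.0, 0.996, -0.09, 0.001]
contact_force: [-8.2, -6.5, 24.3]
gripper_width: -0.001
grasp_force: 12.1
```

The force peaked at 6 N and dropped as the lid snapped past its catch. It then met the hard stop at the shut height (24 N), and the tip offset is 33 mm. I lift, turn half round for the knob, and check.

Emit:
carry_out(
  targets=[
    [0,0,-3,0,-1],
    [0,0,-4,0,-1],
    [0,0,-3,-8.5,-1],
    [0,0,0,-8.5,-1],
    [0,0,0,-8.5,-1],
    [0,0,0,-8.5,-1],
    [0,0,0,-8.5,-1],
    [0,0,0,-8.5,-1],
    [0,0,0,-8.5,-1],
    [0,0,0,-8.5,-1],
    [0,0,0,-8.5,-1],
    [0,0,0,-8.5,-1],
  ],
)

```text
t: 16.45
eef_pos: [0.4696, 0.2529, 0.2016]
tool_rot: [0.0, 0.793, 0.609, 0.0]
contact_force: [0.1, 0.2, -0.3]
gripper_width: -0.0
grasp_force: 0.0
```

Emit:
carry_out(
  targets=[
    [0,0,0,-8.5,-1],
    [0,0,0,-8.5,-1],
    [0,0,0,-8.5,-1],
    [0,0,0,-8.5,-1],
    [0,0,0,-8.5,-1],
    [0,0,0,-8.5,-1],
    [0,0,0,-8.5,-1],
    [0,0,0,-8.5,-1],
    [0,0,0,-8.5,-1],
    [0,0,0,-8.5,-1],
    [0,0,0,-8.5,-1],
    [0,0,0,0,-1],
  ],
)

```text
t: 17.65
eef_pos: [0.4695, 0.2528, 0.2014]
tool_rot: [-0.0, 0.102, 0.995, 0.0]
contact_force: [-0.6, 0.2, -0.3]
gripper_width: -0.001
grasp_force: 0.0
```

```bash
python3 g.py .557 .081 .2
python3 - <<'E'
from h import *
t=imaging.read_camera("top");s=imaging.read_camera("side")
o=np.zeros((400,800,3),np.uint8)
o[:,:400]=np.clip(cv2.resize(t[165:285,130:250],(400,400),interpolation=2)*1.5,0,255);o[:,400:]=cv2.resize(s[170:370,180:380],(400,400),interpolation=2)
cv2.imwrite("pics/crop9.png",o[:,:,::-1])
E
```

```text
t 17.65 pos [0.4695 0.2528 0.2014] toolx deg 168.3 F [-0.6  0.2 -0.3] q7 0.38
shift cm [-12.06 -15.04   0.13]
```

View pics/crop9.png

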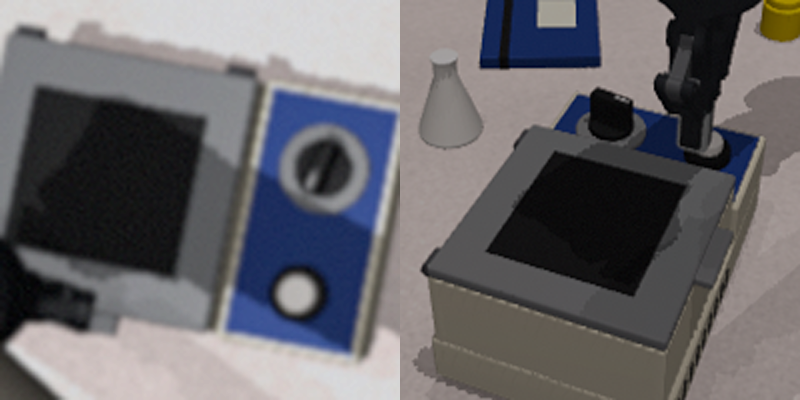

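The picture shows the lid lying flat and shut. The knob disc centre is at top pixel ≈(227.1,215) and the button at ≈(219,252.5). I move over the knob with the fingers partly open.

Emit:
carry_out(
  targets=[
    [-2.1,-2.5,0,-1.3,-0.2],
    [-2.5,-3,0,0,-0.2],
    [-2.5,-3,0,0,-0.2],
    [-2.5,-3,0,0,-0.2],
    [-2.7,-3.3,0,0,-0.2],
    [0,0,0,0,-0.2],
  ],
)

```text
t: 18.35
eef_pos: [0.5659, 0.0773, 0.2008]
tool_rot: [0.0, 0.098, 0.995, -0.001]
contact_force: [-0.5, 0.4, 0.0]
gripper_width: 0.404
grasp_force: 0.0
```

```bash
python3 g.py .560 .083 .085
```

```text
t 18.35 pos [0.5659 0.0773 0.2008] toolx deg 168.7 F [-0.5  0.4  0. ] q7 0.73
shift cm [ 0.69  0.47 11.58]
```

Emit:
carry_out(
  targets=[
    [0,0,2,0,-0.2],
    [0,0,2,0,-0.2],
    [0,0,0,0,-0.2],
  ],
)

```text
t: 18.65
eef_pos: [0.561, 0.0842, 0.1595]
tool_rot: [-0.002, 0.092, 0.996, -0.001]
contact_force: [0.5, -0.1, -0.3]
gripper_width: 0.401
grasp_force: 0.0
```

```bash
python3 g.py .560 .083 .085
```

```text
t 18.65 pos [0.561  0.0842 0.1595] toolx deg 169.4 F [ 0.5 -0.1 -0.3] q7 0.69
shift cm [ 0.05 -0.12  7.45]
```

Good. I descend, then close gently.

Emit:
carry_out(
  targets=[
    [0,-0.1,2,0,-0.2],
    [0,0,2,0,-0.2],
    [0,0,1.5,0,-0.2],
    [0,0,1,0,-0.2],
    [0,0,0.8,0,-0.2],
    [0,0,0,0,-0.2],
  ],
)

```text
t: 19.25
eef_pos: [0.5623, 0.0838, 0.0882]
tool_rot: [-0.001, 0.091, 0.996, -0.0]
contact_force: [0.5, -0.0, -0.0]
gripper_width: 0.4
grasp_force: 0.0
```

Emit:
carry_out(
  targets=[
    [0,0,0,0,-1],
    [0,0,0,0,-1],
    [0,0,0,0,-1],
    [0,0,0,0,-1],
  ],
  force=40,
)

```text
t: 19.65
eef_pos: [0.5633, 0.0809, 0.0895]
tool_rot: [0.0, 0.093, 0.996, -0.002]
contact_force: [-0.5, -6.5, 3.1]
gripper_width: 0.15
grasp_force: 41.7
```

Emit:
carry_out(
  targets=[
    [0,-0.3,0,0,-1],
    [0,0,0,8.3,-1],
    [0,0,0,8.3,-1],
    [0,0,0,8.3,-1],
    [0,0,0,8.3,-1],
    [0,0,0,8.3,-1],
    [0,0,0,8.3,-1],
    [0,0,0,8.3,-1],
    [0,0,0,8.3,-1],
    [0,0,0,8.3,-1],
    [0,0,0,8.3,-1],
    [0,0,0,8.3,-1],
  ],
)

```text
t: 20.85
eef_pos: [0.5574, 0.0767, 0.0894]
tool_rot: [0.0, 0.778, 0.628, -0.006]
contact_force: [-18.4, -10.5, 21.2]
gripper_width: 0.156
grasp_force: 44.2
```

```bash
python3 g.py .560 .081 .085; python3 -c "
from station import bot;o=bot.get_obs();print(o['torque'],o['gripper_width'],o['grasp_force'])"
```

```text
t 20.85 pos [0.5574 0.0767 0.0894] toolx deg 77.8 F [-18.4 -10.5  21.2] q7 -0.76
shift cm [0.48 0.17 0.43]
[-2.28270505  3.96970044  0.10555368] 0.15632006380889135 44.23899292945862
```

Emit:
carry_out(
  targets=[
    [0,0,0,0,-1],
    [0,0,0,3,-1],
    [0,0,0,0,-1],
  ],
)

```text
t: 21.15
eef_pos: [0.5572, 0.0766, 0.0894]
tool_rot: [0.001, 0.792, 0.611, -0.006]
contact_force: [-16.3, -12.3, 20.1]
gripper_width: 0.157
grasp_force: 53.5
```

```bash
python3 g.py .560 .081 .085; python3 -c "
from station import bot;o=bot.get_obs();print(o['torque'],o['gripper_width'],o['grasp_force'])"
```

```text
t 21.15 pos [0.5572 0.0766 0.0894] toolx deg 75.3 F [-16.3 -12.3  20.1] q7 -0.8
shift cm [0.5  0.16 0.43]
[-2.49938493  3.64766956  1.27370586] 0.15650083154167838 53.49596292579008
```

The torque rises at the stop. I release and lift. I miscounted and have viewed 11 pictures, one over the allowance of 10, so from here I check numerically.

Emit:
carry_out(
  targets=[
    [0,0,0,-2,-1],
    [0,0,0,0,-0.3],
    [0,0,0,0,-0.3],
    [0,0,0,0,-0.3],
    [0,0,-2,0,-0.3],
    [0,0,-4,0,-0.3],
    [0,0,-4,0,-0.3],
    [-4,0,-1,0,-1],
    [-4,0,0,0,-1],
    [-4,0,0,0,-1],
    [-3,0,0,0,-1],
    [0,0,0,0,-1],
  ],
)

```text
t: 22.35
eef_pos: [0.5282, -0.0707, 0.1986]
tool_rot: [0.001, 0.784, 0.621, -0.001]
contact_force: [0.3, -0.4, -0.7]
gripper_width: -0.002
grasp_force: 0.0
```

```bash
cat > k.py <<'E'
from h import *
print(np.round(bot.get_obs()["eef_pos"],4))
for n,im,b,ref in(("top",imaging.read_camera("top"),(216,203,240,228),"top0.npy"),("side",imaging.read_camera("side"),(266,205,306,250),"side0.npy")):
    for w,a in(("before",np.load(ref)),("now",im)):
        x0,y0,x1,y1=b;g=a[y0:y1,x0:x1].mean(2);m=(g<(30 if n=="top" else 22));ys,xs=np.nonzero(m)
        c=cv2.minAreaRect(np.c_[xs,ys].astype(np.float32));print(n,w,len(xs),np.round(c[0],1),np.round(c[1],1),round(c[2]),"bbox",xs.min(),xs.max(),ys.min(),ys.max())
    if n=="top":
        print(im[203:228:2,214:241:2].mean(2).astype(int)); bw=im[:,:,:].mean(2)>110; print("btn",blobs(bw,(208,243,232,265),10))
E
python3 k.py
```

```text
[ 0.5282 -0.0707  0.1986]
top before 153 [10.4 11.8] [14.3 14.3] 63 bbox 4 18 4 19
top now 134 [10.2 11.8] [14.1 13.4] 45 bbox 3 18 5 18
[[58 59 58 63 74 82 86 85 81 72 61 56 59 58]
 [59 59 69 83 90 88 86 87 90 90 82 66 60 60]
 [59 67 86 89 76 56 48 50 60 81 93 85 62 59]
 [63 81 85 65 31 19 23 24 26 43 81 92 79 57]
 [71 83 56 33 19 10 13 17 21 24 49 81 82 59]
 [79 73 63 70 72 37 20 16 18 12 21 66 84 63]
 [80 76 38 38 48 31 28 29 26 21 14 70 87 65]
 [80 92 64 20 18 19 19 24 27 19 22 71 85 67]
 [76 92 81 38 27 28 26 26 23 17 53 80 79 59]
 [66 88 93 67 35 31 30 31 28 47 81 84 74 58]
 [61 77 92 92 77 54 47 49 65 87 96 84 58 56]
 [59 62 78 93 95 92 91 91 95 97 91 72 55 56]
 [61 60 62 72 85 92 94 94 92 80 67 59 56 57]]
btn [(np.int32(82), [218.4, 252.7], [214, 248, 10, 10])]
side before 444 [18.9 22.6] [21.1 24.7] 4 bbox 8 29 10 35
side now 377 [17.6 29.7] [20.7 42.9] 32 bbox 0 29 8 44
```

The pointer moved to the mill's left, about 12° up from level in the image, which is the clockwise stop at about 1.6 rad. Next is the button.

```bash
python3 g.py .466 .1 .11
```

```text
t 22.45 pos [ 0.5292 -0.0655  0.1989] toolx deg 77.1 F [0.6 1.2 0.6] q7 -0.39
shift cm [14.72 -9.85  8.9 ]
```

Emit:
carry_out(
  targets=[
    [1.2,-0.85,0,0,-1],
    [3,-2,0,0,-1],
    [3,-2,0,0,-1],
    [3,-2,0,0,-1],
    [3,-2,0,0,-1],
    [1.5,-1,0,0,-1],
    [0,0,2,0,-1],
    [0,0,2,0,-1],
    [0,0,2,0,-1],
    [0,0,2,0,-1],
    [0,0,0,0,-1],
  ],
)

```text
t: 23.55
eef_pos: [0.4626, 0.1017, 0.1169]
tool_rot: [-0.001, 0.78, 0.626, -0.002]
contact_force: [-0.3, -0.5, -0.5]
gripper_width: -0.001
grasp_force: 0.0
```

```bash
python3 g.py .466 .1 .09
```

```text
t 23.55 pos [0.4626 0.1017 0.1169] toolx deg 77.5 F [-0.3 -0.5 -0.5] q7 -0.82
shift cm [-0.09  0.38  2.68]
```

Emit:
carry_out(
  targets=[
    [-0.1,0.35,1,0,-1],
    [0,0,0.8,0,-1],
    [0,0,0.4,0,-1],
    [0,0,0,0,-1],
  ],
)

```text
t: 23.95
eef_pos: [0.4683, 0.098, 0.0965]
tool_rot: [-0.0, 0.781, 0.624, -0.0]
contact_force: [-0.8, 0.1, -0.1]
gripper_width: 0.001
grasp_force: 0.0
```

Emit:
carry_out(
  targets=[
    [0,0,0.3,0,-1],
    [0,0,0.2,0,-1],
    [0,0,0,0,-1],
  ],
)

```text
t: 24.25
eef_pos: [0.4685, 0.0979, 0.0917]
tool_rot: [0.0, 0.781, 0.624, -0.0]
contact_force: [0.7, 0.2, -0.1]
gripper_width: -0.0
grasp_force: 0.0
```

Emit:
carry_out(
  targets=[
    [0,0,0.2,0,-1],
    [0,0,0.2,0,-1],
    [0,0,0,0,-1],
  ],
)

```text
t: 24.55
eef_pos: [0.4688, 0.098, 0.0878]
tool_rot: [0.0, 0.781, 0.624, 0.0]
contact_force: [0.4, -1.7, 2.1]
gripper_width: -0.002
grasp_force: 1.2
```

Emit:
carry_out(
  targets=[
    [0,0,0.2,0,-1],
    [0,0,0.2,0,-1],
    [0,0,0,0,-1],
  ],
)

```text
t: 24.85
eef_pos: [0.4688, 0.098, 0.0838]
tool_rot: [0.0, 0.781, 0.624, 0.0]
contact_force: [-0.0, 0.1, 4.2]
gripper_width: 0.001
grasp_force: 2.3
```

Emit:
carry_out(
  targets=[
    [0,0,0.2,0,-1],
    [0,0,0.1,0,-1],
    [0,0,0,0,-1],
  ],
)

```text
t: 25.15
eef_pos: [0.469, 0.098, 0.0831]
tool_rot: [0.001, 0.781, 0.624, -0.0]
contact_force: [-8.2, -3.1, 31.2]
gripper_width: -0.003
grasp_force: 15.5
```

It is pressed to its hard stop, about 6 mm. I retract well clear.

Emit:
carry_out(
  targets=[
    [0,0,-1,0,-1],
    [0,0,-3,0,-1],
    [0,0,-4,0,-1],
    [0,0,-4,0,-1],
    [-3,0,-2,0,-1],
    [-4,0,0,0,-1],
    [-4,0,0,0,-1],
    [-4,0,0,0,-1],
    [-2,0,0,0,-1],
    [0,0,0,0,-1],
    [0,0,0,0,-1],
    [0,0,0,0,-1],
  ],
)

```text
t: 26.35
eef_pos: [0.4311, -0.0666, 0.2207]
tool_rot: [-0.0, 0.781, 0.625, 0.0]
contact_force: [0.4, -0.4, 0.1]
gripper_width: -0.001
grasp_force: 0.0
```

```bash
python3 k.py | grep -v bbox; python3 -c "
from lid import *
s=imaging.read_camera('side');print(np.round(bot.get_obs()['contact_force'],1))
print('lid edge col now',[int(v) for v in s[325:350,305].mean(1)])"
```

```text
[ 0.4311 -0.0666  0.2207]
[[56 57 58 61 73 79 84 82 78 69 60 56 57 57]
 [57 58 66 81 86 86 84 83 87 88 79 64 55 58]
 [57 66 85 86 75 54 48 45 60 79 90 83 61 59]
 [59 78 83 64 30 19 20 23 26 43 78 90 79 58]
 [72 81 55 33 17 13 12 16 20 24 47 82 87 64]
 [77 71 61 70 70 36 19 17 13 14 20 73 92 69]
 [79 75 38 38 48 30 28 28 24 17 12 75 93 69]
 [78 90 62 21 18 18 21 23 26 19 25 76 93 70]
 [73 90 78 36 28 26 26 23 22 20 52 84 87 64]
 [63 85 90 65 36 28 30 30 28 46 80 88 79 61]
 [59 74 90 90 74 54 45 49 63 85 94 87 63 61]
 [58 60 76 91 93 91 89 90 94 94 89 73 59 60]
 [59 59 61 71 83 90 91 91 89 78 66 62 61 61]]
btn [(np.int32(81), [218.4, 252.7], [214, 248, 10, 10])]
[0.8 0.2 0.3]
lid edge col now [78, 79, 78, 79, 78, 78, 78, 78, 79, 79, 79, 79, 78, 77, 66, 52, 47, 43, 59, 116, 104, 84, 81, 81, 82]
```

```bash
python3 -c "
from station import bot;print(bot.hand_in())"
```

```text
the job is handed in; nothing more can be done
None
```

I handed the job in at about 26 s with the jar in the nest, the lid snapped shut, the timer at its stop, and the start button pressed and released. Hand-in returned no verdict, and I viewed 11 pictures where 10 were allowed.

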